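Seat a column frit with one blow of the spring hammer

TASK

The column in the frit press still has its frit punch standing proud. Take the sprung hammer by its upright post, draw it back gently until the sear catches (the catch position is set differently every time, so feel for the rubber buffer just behind it and do not ram it), let go so that the sear holds it, then fire it by pressing the trigger gently so that the one blow drives the punch fully home. Fire it only with the trigger, let the trigger come up again, and leave the things around the press undisturbed.

Things in the scene. Friction and masses are not known exactly. Their poses are not given: they have to be found in the camera images.
- frit_press: Press fixed on the worktop: aluminium base plate 325 x 220 x 12 mm (x -125 to +200, y -95 to +125) with a steel spring hammer that swings level, and an HPLC column along +x in black cradles (x over 27, y 78 to 112, to 66 mm high). Origin: hammer's vertical pivot axis, plate underside; z up. At angle q the hammer points along (-sin q, cos q) here; drawing turns it counter-clockwise from above.
- draw_post (a point): Grip point on the axis of the hammer's upright steel post, 108 mm above the worktop: diameter 12 mm, standing on the hammer's end, 120 mm from the pivot axis. Its free part runs from 69 to 126 mm; nothing else of the press is higher than 80 mm. The point moves with the hammer.
- hammer (a joint): Hammer angle, rad. 0 = down with punch home; starts at 0.08 to 0.15 on the proud punch; grows as drawn. A spring pulls it back: 6 N at the post at first, 0.67 N more per 0.1 rad; riding over the sear adds 1 to 4 N in the last 0.5 rad. The sear snaps up behind it at an angle set anew each time, 0.70 to 1.20, and then holds it there. The buffer is met 0.04 rad (5 mm at the post) later.
- buffer (a joint): Compression in m of the rubber buffer just behind the catch, 0 when untouched; a spring of 6 N per mm, 95 mm from the pivot. Once it is met the pull at the post rises by about 4 N per mm of post travel. More than 0.004 (some 20 N extra at the post) counts as ramming it.
- trigger: Black button, diameter 19 mm, on a steel housing 34 x 34 mm, 53 mm high, at x -85, y -65 mm of frit_press. Origin: centre of its top, 65 mm above the worktop when up; z up. Travel 12 mm; trips after about 6 mm at 5 to 10 N, springs up again; 30 N at most. It is one piece with the sear: it also sinks 8 mm by itself while the hammer rides over the sear and pops up when the sear catches.
- punch (a joint): How far the punch (steel rod, 18 mm head at x 4 to 10, y 95, z 58 mm of frit_press) has gone in toward +x, in m. It starts at 0 to 0.005; 0.012 is fully home. It takes 24 N to move: the blow from the cocked hammer does it.
- ferrule_tin: Bystander: round tin, diameter 52, height 32 mm, standing loose on the base plate behind the pivot. Origin: centre of its underside.
- reagent_small: Bystander: small screw-cap bottle, diameter 44, height 86 mm, loose, left of the press. Origin: centre of its underside.
- beaker: Bystander: empty glass beaker, diameter 58, height 72 mm, loose, right of the press. Origin: centre of its underside.
- spanner: Bystander: open-ended spanner 129 mm long, 7 mm thick, lying loose right of the beaker. Origin: centre of its underside.
- hub_top (a point): Top centre of the hammer's pivot hub, 80 mm above the worktop. Round the pivot, under the hammer, swings a dark steel sear block that is clamped anywhere along its arc; it carries the sear and, on the side toward which the hammer is drawn, the buffer. Its parts reach 66 mm high; it dips with the trigger.

How it is judged (in metres and radians):
On the way, in this order (a step that is already met when the one before it is completed fails the run):
1. the hammer is drawn back and held by the sear, untouched by the robot, with the punch still proud (value of joint hammer above 0.6 rad and contact force between each of the arm, the fingers and frit_press below 0.2 N and velocity of joint hammer between -0.1 and 0.1 rad/s and value of joint punch below 0.006 m), for 0.2 s.
2. the trigger is pressed (z of trigger in the frame of frit_press below 0.06 m).
At the end, for the whole second after the job is handed in: The punch is home (driven at least 10 of its 12 mm), the hammer lies at rest against it (under 0.04 rad), and the trigger is up again (within 3 mm) (value of joint punch above 0.01 m and value of joint hammer below 0.04 rad and velocity of joint hammer between -0.1 and 0.1 rad/s and z of trigger in the frame of frit_press above 0.062 m); the robot touches nothing.
It fails at once if the hammer is rammed into its buffer (compressed more than 4 mm) (value of joint buffer above 0.004 m).
It fails at once if the trigger is pressed with more than 30 N (contact force between any of the fingers, the arm and trigger above 30 N).
It fails at once if the hammer flies off (over 6 rad/s) without the trigger being pressed (velocity of joint hammer below -6 rad/s and z of trigger in the frame of frit_press above 0.064 m).
It fails at once if the tin, bottle, beaker or spanner is moved more than 25 mm (distance of any of ferrule_tin, reagent_small, beaker, spanner from where it was at the start of the episode above 0.025 m).
It also fails if it takes over 61 s, if anything falls off the work surface, if the arm or the gripper's body presses on something with over 40 N, if the wrist force passes 120 N, or if a joint passes its speed limit or range.

ROBOT

A 7-joint arm with a two-finger parallel gripper is mounted at the origin on a cart in front of the work surface, level with it; the furniture and walls round the work are solid. World frame = base frame: x ahead of the robot, y to its left, z up, the work surface at z = 0. Lengths are in mm, angles in rad, forces in N, time in s.
With the tool pointing down it reaches from about 400 to 875 mm from the base axis. Payload 19.3 kg.
Tool frame: the origin (TCP) lies at the very end of the fingers, on their centre line; the grasp point (between the pads) lies 19 mm behind it (grip_point_offset is the z of the grasp point in the tool frame, in mm); z points along the fingers, y is the line along which they close (so a half turn about z gives the same grasp; the last joint's range is limited). The gripper opens to 85 mm and grips with 20 to 120 N. Pads are 22 mm wide; open, the fingers measure 114 mm over their backs; the gripper's body (76 mm by 85 mm) begins 54 mm behind the grasp point. The pads swing forward as they close: fully open they stand 13 mm farther back than shut.
Start: joints at [1.274, 0.521, -0.036, 1.599, 0.021, 1.021, -0.113], TCP at [140.51, -608.992, 231.291] pointing down, gripper open.
Joint ranges: [-2.91, 2.91], [-0.3, 2.13], [-1.5, 1.42], [0.17, 2.43], [-1.26, 4.41], [0.16, 1.93], [-2.52, 2.52]. Speed limits (rad/s): [1.89, 1.89, 2.39, 2.39, 3.01, 3.01, 3.01].

INTERFACE

Orientations are given as a 3x3 rotation matrix whose columns are the frame's x, y, z axes.
In Python, from workcell import movep, movel, goto_joints, open_gripper, clamp, wait, inverse_kinematics, read_state, camera, PlanningError, finish_job, grip_point_offset gives the robot as it stands. Calls block until the motion is done:
- movep(position, orientation): joint-space move of the TCP to a pose.
- movel(position, frame=None, max_speed=150, guard=None): straight line of the TCP; frame=None keeps the orientation; max_speed is the mean speed in mm/s. With guard (N) it stops when the force on the tool has changed by that much, and returns True; else False.
- goto_joints(angles): joint-space move.
- open_gripper() and clamp(): open the fingers fully, or close them until they stop; the grip force is fixed at half the most.
- wait(seconds).
- inverse_kinematics(position, orientation): joint angles nearest the present ones, or None.
- read_state(): the state.
- camera(name): name is "scene" or "side" or "wrist"; returns a dict with "image" (384x512x3 uint8, blue, green, red), "range_z" (384x512 float32, mm along the optical axis (not along the pixel's ray), 0 where there is no reading), "fx", "fy", "cx", "cy" (pixels), "cam_to_world" (4x4, takes a point from camera to world coordinates). Camera axes: x right, y up, looking along -z (the intrinsics and any distortion apply to the point x, -y, -z); pixel columns grow to the right and rows downward; lengths in mm; the calibration is good to about 2 mm. A picture is of the moment at which its call begins.
A pose or a line that the arm cannot do raises PlanningError and nothing moves.
- finish_job(): hands the job in; it is judged then, once.
The state is a dict: "time": time; "qpos": joint angles; "qvel": joint speeds; "joint_efforts": joint torques, N m; "eef_pos": TCP position; "tool_rot": TCP orientation; "ft_force": force on the tool from outside, world axes, zero at the start; "torque": the same for the moment, N m; "finger_gap": finger opening in mm; "gripper_force": force on a finger pad.
Only numpy, scipy, OpenCV 4.12 (cv2) and the standard library are available. Lean on these libraries where they do the work, as an engineer would, in place of code of your own. Each camera call takes 0.05 s, during which the arm holds its last target. There are 200 camera calls.

## Working session

There is one attempt and no reset: what is moved stays moved. The work goes in short steps, each a Python script; the robot and the scene stay as the last script left them, time stands still between calls to the robot, and variables do not carry over. Pictures are saved under pics/ and viewed, at most 10 in all, crops included, and the job is handed in when it is done.

```bash
mkdir -p pics; ls
python3 - <<'E'
from workcell import *
import cv2,numpy as np,pickle
d={}
for n in("scene","side","wrist"):
    c=camera(n);d[n]=c;cv2.imwrite(f"pics/a_{n}.png",c["image"]);print(n,np.round(c["cam_to_world"],2).tolist(),c["fx"],c["cx"],c["cy"],(c["range_z"]>0).mean(),[k for k in c])
pickle.dump(d,open("a.pkl","wb"))
s=read_state();print(s["time"],s["ft_force"],grip_point_offset,s["tool_rot"])
E
```

```text
pics
scene [[-0.65, 0.67, -0.36, 174.23], [-0.76, -0.57, 0.32, 326.89], [0.01, 0.48, 0.88, 1092.58], [0.0, 0.0, 0.0, 1.0]] 396.0623984431683 259.25256668905763 191.82448180396048 0.9959360758463541 ['image', 'range_z', 'fx', 'fy', 'cx', 'cy', 'cam_to_world']
side [[0.94, 0.17, -0.28, 275.67], [-0.33, 0.5, -0.8, -927.72], [0.01, 0.85, 0.53, 693.22], [0.0, 0.0, 0.0, 1.0]] 351.86349245415823 259.565198201165 195.06749590674949 0.9959716796875 ['image', 'range_z', 'fx', 'fy', 'cx', 'cy', 'cam_to_world']
wrist [[0.23, 0.93, 0.29, 215.28], [-0.97, 0.22, 0.07, -591.8], [-0.0, -0.3, 0.95, 373.67], [0.0, 0.0, 0.0, 1.0]] 266.6866478249481 260.0608971653421 189.00407110942697 0.9958394368489584 ['image', 'range_z', 'fx', 'fy', 'cx', 'cy', 'cam_to_world']
0.15 [-0.26069178  0.06329259 -0.85746333] -18.700000000000003 [[ 9.74395913e-01  2.24838952e-01 -2.23785716e-04]
 [ 2.24839058e-01 -9.74395617e-01  7.61224953e-04]
 [-4.69028003e-05 -7.92050253e-04 -9.99999685e-01]]
```

View pics/a_scene.png

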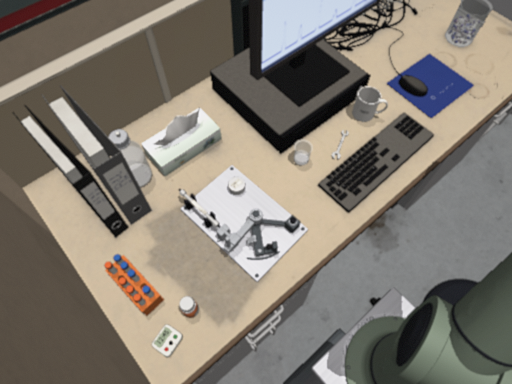

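View pics/a_side.png

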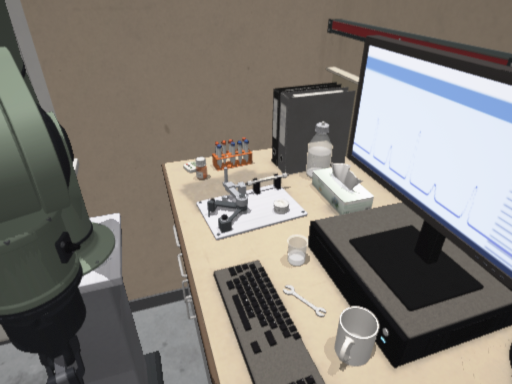

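The scene view shows the white plate at about (245,222), with the pivot hub at (257,215), the trigger at (292,223), the post near (226,240), the tin at (236,186), the beaker at (302,153) and the bottle at (188,306). The side view agrees: plate at (250,208), post at (226,180). Next I'll measure.

```bash
cat > h.py <<'E'
import numpy as np,cv2
def ray(c,u,v):
    T=np.array(c["cam_to_world"]);d=T[:3,:3]@np.array([(u-c["cx"])/c["fx"],-(v-c["cy"])/c["fy"],-1.]);return T[:3,3],d
def onz(c,u,v,z):
    o,d=ray(c,u,v);return o+d*(z-o[2])/d[2]
def dep(c,u,v):
    o,d=ray(c,u,v);return o+d*c["range_z"][int(v),int(u)]
def cloud(c):
    v,u=np.mgrid[0:384,0:512];T=np.array(c["cam_to_world"]);z=c["range_z"]
    p=np.stack([(u-c["cx"])/c["fx"]*z,-(v-c["cy"])/c["fy"]*z,-z],-1);return p@T[:3,:3].T+T[:3,3]
def proj(c,p):
    T=np.array(c["cam_to_world"]);q=T[:3,:3].T@(np.array(p,float)-T[:3,3]);return c["cx"]-q[0]/q[2]*c["fx"],c["cy"]+q[1]/q[2]*c["fy"]
E
python3 - <<'E'
from h import *
import pickle
d=pickle.load(open("a.pkl","rb"));c=d["scene"]
for n,(u,v,z) in dict(hub=(257,215,80),trig=(292,222,65),post=(224,232,126),tin=(236,184,44),beaker=(302,150,72),bottle=(187,300,86),spanner=(340,145,7)).items(): print(n,onz(c,u,v,z).round(),dep(c,u,v).round())
P=cloud(c);im=c["image"].astype(int)
m=(im.min(2)>190)&(im.max(2)-im.min(2)<25);m[:160]=0;m[280:]=0;m[:,:175]=0;m[:,320:]=0
k=cv2.morphologyEx(m.astype(np.uint8),cv2.MORPH_CLOSE,np.ones((9,9)))
cs=max(cv2.findContours(k,0,2)[0],key=cv2.contourArea)
w=np.array([onz(c,*p[0],12)[:2] for p in cs],np.float32)
r=cv2.minAreaRect(w);print(r,cv2.boxPoints(r).round())
b=c["image"][150:330,160:330];cv2.imwrite("pics/b.png",cv2.resize(b,None,fx=3.3,fy=3.3,interpolation=2))
E
```

```text
hub [534.  15.  80.] [534.  14.  78.]
trig [458. -51.  65.] [458. -51.  65.]
post [536. 127. 126.] [560. 114.  62.]
tin [667. -15.  44.] [669. -17.  40.]
beaker [ 616. -240.   72.] [ 637. -267.   23.]
bottle [466. 304.  86.] [467. 304.  84.]
spanner [ 576. -387.    7.] [ 578. -390.    2.]
((588.491943359375, 32.988929748535156), (345.5145263671875, 217.70254516601562), 5.552652359008789) [[406. 125.]
 [427. -92.]
 [771. -59.]
 [750. 158.]]
```

View pics/b.png

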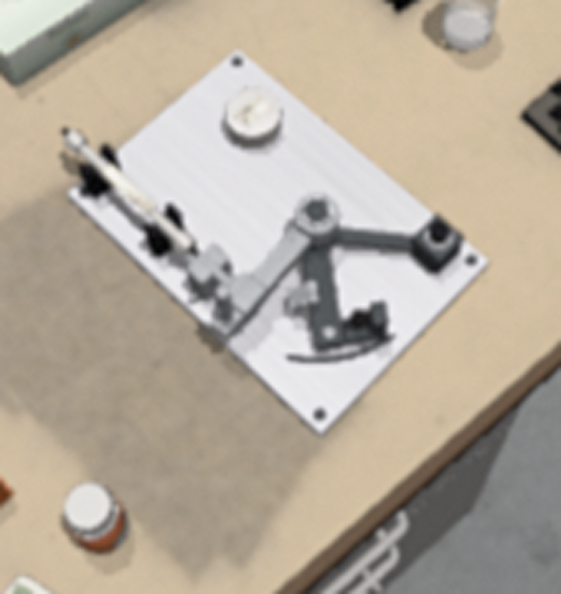

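Pivot at about (534,15), with the trigger offset implying a yaw of about 0.06, and the sizes fit. Now I'll check that the draw is reachable and plan a closer look from above.

```bash
cat >> h.py <<'E'
def Rt(a):  # tool down, tool y at heading a
    y=np.array([np.cos(a),np.sin(a),0]);z=np.array([0,0,-1.]);return np.column_stack([np.cross(y,z),y,z])
def postxy(hub,yaw,q,r=120):
    return np.array([hub[0]-r*np.sin(yaw+q),hub[1]+r*np.cos(yaw+q)])
E
python3 - <<'E'
from h import *
from workcell import *
import pickle
c=pickle.load(open("a.pkl","rb"))["scene"]
w=[onz(c,160+u/3.3,150+v/3.3,12)[:2].round(1) for u,v in((237,55),(485,262),(322,432),(70,192))]
print(w,[np.linalg.norm(w[i]-w[i-1]).round() for i in range(4)])
hub=(534,15);yaw=.07
for off in(0,np.pi):
  for q in(.1,.5,.9,1.25):
    p=postxy(hub,yaw,q)
    for ph in (0,-.5): 
      j=inverse_kinematics([*p,89],Rt(yaw+q+off+ph));print(round(off),q,ph,None if j is None else np.round(j,2))
for a in np.arange(0,6.28,.785):
  j=inverse_kinematics([458,-51,60],Rt(a));print("trig",round(a,2),None if j is None else np.round(j,2))
for off in(0,np.pi):
  R=Rt(.17+off);xx=R[:,0];t=np.array([500,50,80.])
  # camera = tcp+77*xx, height +142, looking -x tilt .3
  h=330;cam=t+np.array([0,0,h])+xx*.31*h; tcp=cam-77*xx;tcp[2]=cam[2]-142
  j=inverse_kinematics(tcp,R);print("look",tcp.round(),None if j is None else np.round(j,2))
E
```

```text
[array([740.7, -55.9]), array([426.4, -88.3]), array([403.9, 123.2]), array([724.2, 153.9])] [np.float64(210.0), np.float64(316.0), np.float64(213.0), np.float64(322.0)]
0 0.1 0 [ 0.14  0.67 -0.7   1.94  0.61  0.76 -0.75]
0 0.1 -0.5 [ 0.15  0.67 -0.72  1.94  0.63  0.77 -1.26]
0 0.5 0 [ 0.12  0.59 -0.64  2.06  0.57  0.67 -0.33]
0 0.5 -0.5 [ 0.18  0.62 -0.73  2.05  0.64  0.7  -0.89]
0 0.9 0 [ 0.2   0.55 -0.68  2.16  0.6   0.62  0.07]
0 0.9 -0.5 [ 0.18  0.55 -0.64  2.16  0.57  0.61 -0.41]
0 1.25 0 [ 0.3   0.53 -0.69  2.21  0.61  0.6   0.47]
0 1.25 -0.5 [ 0.27  0.52 -0.66  2.21  0.59  0.58 -0.01]
3 0.1 0 [-0.95  0.8   0.88  1.99 -0.89  0.8  -2.51]
3 0.1 -0.5 [ 0.46  0.96 -1.28  1.92  1.05  1.14  1.56]
3 0.5 0 [-0.68  0.57  0.43  2.1  -0.44  0.56 -2.51]
3 0.5 -0.5 [-1.02  0.79  0.96  2.11 -0.98  0.78 -2.49]
3 0.9 0 [-0.61  0.52  0.38  2.2  -0.4   0.49 -2.1 ]
3 0.9 -0.5 [-0.67  0.53  0.45  2.2  -0.48  0.5  -2.52]
3 1.25 0 [-0.    0.47 -0.31  2.22  0.29  0.49 -2.36]
3 1.25 -0.5 [-0.32  0.46  0.09  2.24 -0.09  0.45 -2.48]
trig 0.0 [ 0.37  0.6  -0.5   2.13  0.55  0.54 -0.54]
trig 0.78 [ 0.48  0.63 -0.66  2.13  0.69  0.61  0.11]
trig 1.57 [ 0.49  0.63 -0.66  2.13  0.69  0.61  0.9 ]
trig 2.36 [ 0.86  0.95 -1.28  2.11  1.12  1.05  1.32]
trig 3.14 [-0.43  0.65  0.55  2.17 -0.71  0.51 -2.47]
trig 3.92 [-0.01  0.56 -0.    2.15  0.    0.43 -2.38]
trig 4.71 [ 0.12  0.56 -0.18  2.14  0.21  0.45 -1.8 ]
trig 5.5 [ 0.23  0.57 -0.31  2.14  0.37  0.48 -1.16]
look [496.  75. 268.] [ 0.44  0.4  -0.92  1.84  0.36  1.07 -0.45]
look [504.  25. 268.] [-1.    0.58  1.24  1.9  -0.62  1.11 -2.48]
```

Run:
```python
from h import *
from workcell import *
import pickle
d=pickle.load(open("a.pkl","rb"))
for n in("scene","side"):
  P=cloud(d[n]).reshape(-1,3);P=P[(P[:,2]>150)&(P[:,0]>250)]
  a=np.degrees(np.arctan2(P[:,1],P[:,0]));r=np.hypot(P[:,0],P[:,1])
  for lo in range(-70,60,10):
    m=(a>=lo)&(a<lo+10)
    if m.sum()>5:print(n,lo,r[m].min().round(),P[m][r[m].argmin()].round())
```

```text
scene -70 1241.0 [  605. -1084.   151.]
scene -50 1015.0 [ 777. -653.  290.]
scene -40 897.0 [ 776. -450.  294.]
scene -30 829.0 [ 778. -287.  364.]
scene -20 800.0 [ 777. -191.  336.]
scene -10 1068.0 [1068.  -13.  348.]
scene 0 913.0 [900. 157. 150.]
scene 10 812.0 [780. 224. 246.]
scene 20 829.0 [779. 284. 177.]
scene 30 840.0 [643. 540. 356.]
scene 40 705.0 [453. 540. 383.]
scene 50 667.0 [391. 540. 565.]
side -50 1016.0 [ 778. -654.  284.]
side -40 900.0 [ 780. -450.  570.]
side -30 830.0 [ 779. -285.  563.]
side -20 804.0 [ 779. -199.  560.]
side -10 1062.0 [1062.  -17.  538.]
side 0 911.0 [899. 150. 150.]
side 10 811.0 [782. 216. 269.]
side 20 831.0 [781. 284. 274.]
side 30 827.0 [635. 530. 187.]
side 40 693.0 [446. 531. 545.]
side 50 615.0 [315. 528. 343.]
```

Swinging at a radius of about 625 mm or less stays clear of the monitor (800 mm).

Run:
```python
from h import *
from workcell import *
import pickle
movep([496,75,268],Rt(.2))
wait(.3)
c=camera("wrist");pickle.dump(c,open("c.pkl","wb"));s=read_state();print(s["time"],s["eef_pos"],s["ft_force"])
cv2.imwrite("pics/c.png",cv2.resize(c["image"],None,fx=1.5,fy=1.5,interpolation=2))
for n,p in dict(hub=(538,14.5,80),post=(514,132,126),trig=(460,-59,65)).items():print(n,np.round(np.array(proj(c,p))*1.5))
```

```text
3.225 [496.03994746  74.92177214 267.99936604] [-0.18239723  0.11877848  0.61727258]
hub [422. 326.]
post [431. 194.]
trig [326. 374.]
```

View pics/c.png

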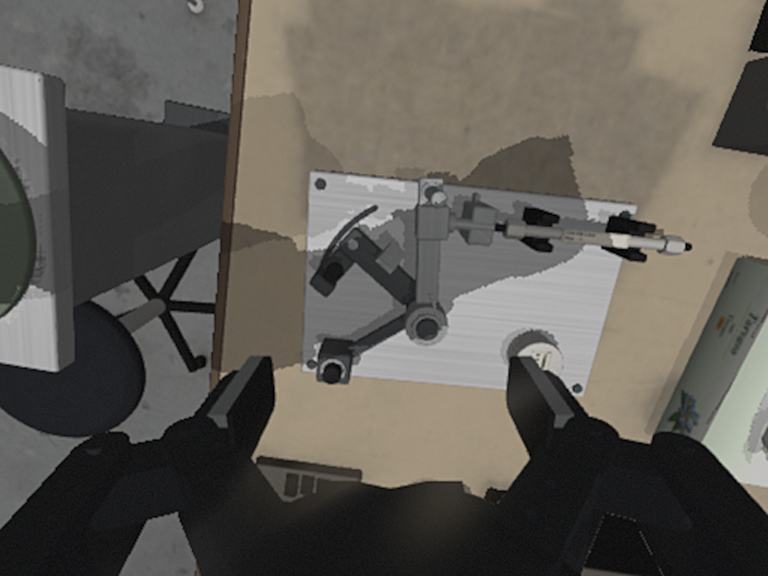

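From above: hub at (426,326), trigger button at (332,373), hammer up to its end at about (433,200), and the sear block arm toward (350,240), which ends in the dark buffer at (333,272). I'll zoom in and use depth on the post.

Run:
```python
from h import *
import pickle
c=pickle.load(open("c.pkl","rb"));P=cloud(c)
for lo,hi,nm in((86,135,"post"),(70,84,"hub/hammer"),(60,69,"trig")):
  m=((P[...,2]>lo)&(P[...,2]<hi)).astype(np.uint8);m[:100]=0;m[262:]=0;m[:,195:]*=1
  m[:,:195]*=(lo==60);m[:,340:]=0
  n,l,st,ce=cv2.connectedComponentsWithStats(m)
  for i in range(1,n):
    if st[i,4]>6:
      q=P[l==i];print(nm,st[i],ce[i].round(1),q.mean(0).round(1),q.min(0).round(),q.max(0).round())
print("cam",c["cam_to_world"][:3,3])
print("hub",onz(c,426/1.5,326/1.5,80),"trig",onz(c,332/1.5,373/1.5,65))
w=[onz(c,u/1.5,v/1.5,12)[:2].round(1) for u,v in((310,171),(303,371),(584,396),(636,204))];print(w)
b=c["image"][100:270,195:340];cv2.imwrite("pics/d.png",cv2.resize(b,None,fx=3.5,fy=3.5,interpolation=2))
```

```text
post [284 125  15  14 140] [291.1 131.6] [519.1 130.2 119.9] [515. 124.  87.] [526. 135. 129.]
hub/hammer [282 122  10  12  22] [285.3 126.4] [516.8 131.7  73.1] [514. 123.  70.] [523. 138.  82.]
hub/hammer [278 137  22  24 501] [288.3 148.8] [526.9 105.4  73.2] [512.  89.  70.] [543. 122.  75.]
hub/hammer [270 198  29  33 618] [284.4 217. ] [542.6  14.2  75.9] [524.  -8.  70.] [563.  40.  83.]
trig [280 119  16   9  88] [287.4 121.7] [518.8 137.5  66.1] [509. 129.  62.] [530. 142.  69.]
trig [278 129  10  10  38] [281.4 133.9] [514.8 121.2  66.2] [512. 115.  60.] [522. 127.  69.]
trig [300 138  40  26 595] [319.7 150.5] [569.  110.1  62.7] [541.  93.  60.] [597. 127.  68.]
trig [277 149   1   9   9] [277. 153.] [515.   95.8  62.8] [514.  91.  60.] [516. 101.  64.]
trig [271 161  23  51 648] [284.7 182.1] [533.4  59.8  66.2] [519.  16.  60.] [548.  90.  69.]
trig [207 176  22  23 279] [218.  186.6] [446.3  35.5  64.9] [432.  20.  60.] [459.  51.  68.]
trig [291 204   5   4   9] [292.8 205.4] [552.2  29.   64.7] [549.  26.  61.] [557.  30.  68.]
trig [215 244  13  13 128] [221.  250.3] [465.6 -60.1  64.7] [456. -70.  60.] [475. -52.  67.]
cam [480.93628401 149.80362329 410.86157849]
hub [541.46470154  15.38977413  80.        ] trig [465.62204982 -57.29037382  65.        ]
[array([408.4, 122.9]), array([431., -93.]), array([751.1, -61.1]), array([727.2, 155.7])]
```

View pics/d.png

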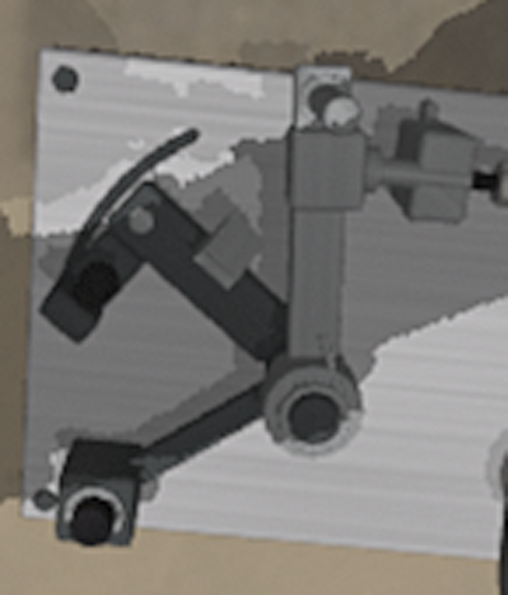

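Numbers agree: hub (543,13), yaw 0.10 from the plate edges, trigger (465.6,-60), and the post 120 mm from the hub at q≈0.10. Grasping, biased slightly toward the draw side so the punch isn't pressed.

```bash
cat >> h.py <<'E'
HUB=np.array([543.2,12.7]);YAW=.102;ZT=89.
def ft(s,q):
    t=np.array([-np.cos(YAW+q),-np.sin(YAW+q)]);r=np.array([-np.sin(YAW+q),np.cos(YAW+q)])
    f=np.array(s["ft_force"])[:2];return f@t,f@r
E
python3 - <<'E'
from h import *
from workcell import *
import pickle
c=pickle.load(open("c.pkl","rb"));p=onz(c,292.7,131.4,126)[:2];d=p-HUB
print("post",p,np.linalg.norm(d),"q",np.arctan2(-d[0],d[1])-YAW)
q=.113;g=postxy(HUB,YAW,q)
movep([*g,160],Rt(YAW+q))
print(movel([*g,ZT],max_speed=120,guard=15))
s=read_state();print(s["eef_pos"],s["ft_force"])
clamp();wait(.2);s=read_state();print(s["time"],s["finger_gap"],s["gripper_force"],s["ft_force"],"t,r",ft(s,q))
E
```

```text
post [519.97103147 131.10900731] 120.66597693646816 q 0.09171564743921422
False
[518.0364906  129.9897434   89.79056526] [0.37277855 0.27615132 0.96542823]
5.4 10.604131292498618 58.44052612781525 [ 4.56848695  1.37801156 -0.59411533] t,r (np.float64(-4.757299125204144), np.float64(0.37160981904499407))
```

Gripped (gap ≈ post diameter), with the spring's pull of about 5 N felt. Drawing now: coarse steps to 0.6, then fine steps while watching the force.

```bash
cat > draw.py <<'E'
from h import *
from workcell import *
log=[]
def step(q,v):
    hit=movel([*postxy(HUB,YAW,q),ZT],frame=Rt(YAW+q),max_speed=v,guard=12)
    wait(.05);s=read_state();t,r=ft(s,q);log.append((q,t,r));return hit,t,r,s
for q in np.arange(.18,.621,.0734):
    hit,t,r,s=step(q,50);print("%.3f t %.1f r %.1f hit %d time %.1f"%(q,t,r,hit,s["time"]))
    if hit or abs(r)>25: break
else:
    low=None
    while q<1.27:
        q+=.012;hit,t,r,s=step(q,25)
        print("%.3f t %.1f r %.1f z %.1f gap %.1f %.1f"%(q,t,r,s["ft_force"][2],s["finger_gap"],s["time"]))
        base=np.median([l[1] for l in log[-6:-1]])
        if hit or t<base-5 or s["time"]>40: print("STOP",base);break
E
python3 draw.py
```

```text
0.180 t -6.3 r 0.6 hit 0 time 5.8
0.253 t -6.5 r 1.1 hit 0 time 6.1
0.327 t -7.4 r 1.4 hit 0 time 6.5
0.400 t -9.2 r 1.3 hit 0 time 6.9
0.474 t -9.7 r 2.3 hit 0 time 7.3
0.547 t -8.0 r 3.1 hit 0 time 7.6
0.620 t -8.8 r 4.4 hit 0 time 8.0
0.632 t -8.4 r 4.0 z -0.6 gap 10.7 8.3
0.644 t -8.9 r 3.8 z -0.3 gap 10.8 8.6
0.656 t -9.5 r 3.6 z -0.6 gap 10.3 8.9
0.668 t -8.2 r 4.7 z -0.5 gap 10.2 9.2
0.680 t -8.8 r 4.3 z -1.0 gap 10.5 9.5
0.692 t -9.1 r 4.8 z -0.5 gap 10.3 9.8
0.704 t -9.7 r 4.7 z -0.5 gap 10.3 10.1
0.716 t -8.6 r 5.5 z -0.6 gap 10.2 10.4
0.728 t -8.7 r 4.9 z -0.0 gap 10.4 10.7
0.740 t -8.9 r 5.0 z 0.2 gap 10.5 11.0
0.752 t -9.4 r 4.6 z -0.4 gap 10.7 11.3
0.764 t -9.6 r 5.3 z 0.3 gap 10.5 11.6
0.776 t -9.7 r 5.6 z -0.0 gap 10.2 11.9
0.788 t -9.1 r 5.4 z -0.3 gap 10.8 12.2
0.800 t -10.5 r 5.9 z 0.0 gap 10.5 12.5
0.812 t -11.2 r 5.8 z 1.0 gap 10.4 12.8
0.824 t -10.6 r 7.0 z -0.1 gap 10.6 13.1
0.836 t -9.5 r 5.6 z 0.4 gap 10.7 13.4
0.848 t -8.0 r 6.7 z 2.1 gap 10.3 13.7
0.860 t -10.3 r 7.6 z 1.0 gap 10.7 14.0
0.872 t -10.2 r 6.5 z 0.3 gap 10.3 14.3
0.884 t -10.8 r 7.5 z 0.9 gap 10.0 14.6
0.896 t -10.4 r 6.6 z 0.7 gap 10.6 14.9
0.908 t -10.5 r 6.5 z 1.1 gap 10.3 15.2
0.920 t -11.4 r 7.9 z 1.3 gap 10.4 15.5
0.932 t -11.8 r 8.7 z 1.6 gap 10.3 15.8
0.944 t -11.2 r 7.3 z 1.5 gap 10.9 16.1
0.956 t -11.2 r 8.2 z 2.4 gap 10.7 16.4
0.968 t -10.2 r 7.8 z 1.4 gap 10.4 16.7
0.980 t -12.2 r 7.8 z 0.9 gap 10.4 17.0
0.992 t -13.4 r 7.6 z 0.3 gap 10.2 17.3
1.004 t -15.7 r 7.5 z -2.3 gap 10.4 17.6
1.016 t -17.8 r 7.3 z -2.8 gap 10.5 17.9
STOP -12.238261574163458
```

Run:
```python
from h import *
from workcell import *
import pickle
s=read_state();print(s["eef_pos"],postxy(HUB,YAW,1.016),ft(s,1.016))
a=pickle.load(open("a.pkl","rb"))
for n in("scene","side"):
  c=camera(n)
  u,v=np.round(proj(c,(463,-60,65))).astype(int)
  for k in(a[n],c):print(n,(u,v),cloud(k)[v-6:v+4:2,u-4:u+5:2,2].round().astype(int).tolist())
  b=c["image"][v-75:v+75,u-100:u+100];cv2.imwrite(f"pics/e_{n}.png",b)
cv2.imwrite("pics/e.png",cv2.resize(np.hstack([cv2.imread("pics/e_scene.png"),cv2.imread("pics/e_side.png")]),None,fx=2,fy=2,interpolation=2))
```

```text
[435.6962421   68.09773246  89.31624451] [435.29272668  65.19781295] (np.float64(-17.758276501039468), np.float64(7.28529729516156))
scene (np.int64(293), np.int64(219)) [[12, 2, 4, 4, 0], [12, 50, 49, 1, -1], [47, 66, 64, 64, -4], [52, 63, 69, 69, 47], [57, 63, 64, 67, 52]]
scene (np.int64(293), np.int64(219)) [[440, 439, 435, 430, 426], [436, 432, 430, 422, 408], [429, 425, 419, 412, 400], [420, 415, 405, 394, 384], [409, 399, 380, 66, 54]]
side (np.int64(223), np.int64(216)) [[15, 13, 13, 14, 13], [11, 12, 14, 13, 12], [12, 13, 15, 15, 12], [14, 66, 66, 66, 52], [53, 60, 62, 62, 56]]
side (np.int64(223), np.int64(216)) [[13, 13, 14, 13, 12], [12, 14, 11, 9, 15], [12, 11, 12, 12, 14], [13, 67, 65, 67, 54], [53, 59, 60, 62, 58]]
```

View pics/e.png

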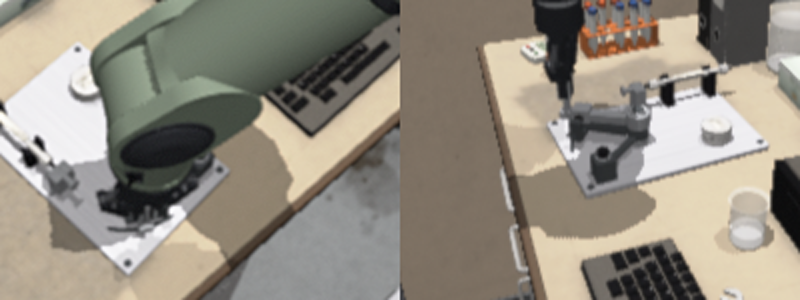

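The side view shows the hammer drawn back over the sear block, with the gripper on the post at about (565,110). The trigger button at (603,155) is up at 65–66 mm, the same as at the start. Any catch angle up to 1.20 would have it sunk here if the hammer were still riding, so the sear has caught and the force rise is the buffer. Easing back until the pull goes, then releasing.

Run:
```python
from h import *
from workcell import *
q=1.016
while q>.90:
    q-=.012;movel([*postxy(HUB,YAW,q),ZT],frame=Rt(YAW+q),max_speed=25);wait(.05)
    s=read_state();t,r=ft(s,q);print("%.3f t %.1f r %.1f"%(q,t,r))
    if t>-2: break
if t>-3.5:
    open_gripper();wait(.2);s=read_state();print(s["time"],s["ft_force"],s["finger_gap"])
    movel([*postxy(HUB,YAW,q),185],max_speed=120);wait(.3);c=camera("side")
    cv2.imwrite("pics/f.png",cv2.resize(c["image"][140:250,170:330],None,fx=4,fy=4,interpolation=2));print(read_state()["time"])
    u,v=np.round(proj(c,(463,-60,65))).astype(int);print(cloud(c)[v-6:v+4:2,u-4:u+5:2,2].round().astype(int).tolist())
```

```text
1.004 t -16.3 r 7.9
0.992 t -14.3 r 8.6
0.980 t -13.0 r 7.9
0.968 t -11.4 r 7.9
0.956 t -10.8 r 7.1
0.944 t -12.0 r 8.1
0.932 t -9.9 r 7.9
0.920 t -5.6 r 7.3
0.908 t -1.2 r 8.9
21.625 [ 0.59769499  0.26869173 -0.73527831] 85.36868839275577
22.925
[[13, 14, 14, 13, 15], [15, 15, 15, 14, 12], [11, 10, 10, 11, 12], [12, 67, 66, 65, 52], [52, 59, 63, 62, 59]]
```

View pics/f.png

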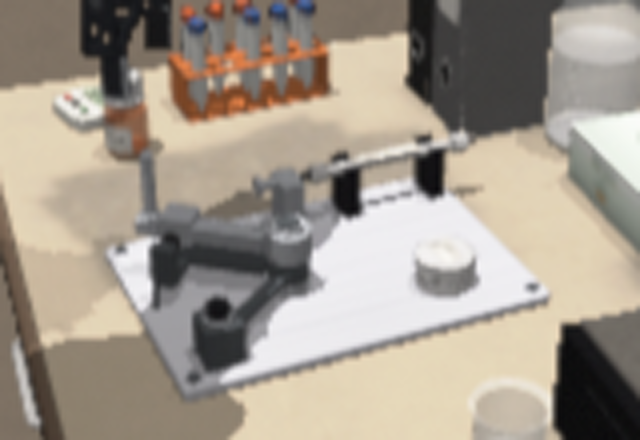

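The picture shows the hammer standing free in the cocked position: post at (148,180), trigger up at (218,308), nothing touching. Now pressing the trigger gently with closed fingers.

Run:
```python
from h import *
from workcell import *
T=np.array([465.4,-60.3]);R=Rt(1.0)
clamp()
movel([*T,150],frame=R,max_speed=150)
movel([*T,75],max_speed=80,guard=12)
wait(.1);f0=read_state()["ft_force"][2]
z=70
while z>52:
    hit=movel([*T,z],max_speed=20,guard=18);wait(.03);s=read_state();f=s["ft_force"][2]-f0
    print("z %.1f act %.1f F %.1f %s %.1f"%(z,s["eef_pos"][2],f,hit,s["time"]))
    if s["eef_pos"][2]<57.6 or f>20 or hit: break
    z-=1
wait(.3)
movel([*T,170],max_speed=80);wait(.3)
c=camera("side");cv2.imwrite("pics/g.png",cv2.resize(c["image"][140:250,170:330],None,fx=4,fy=4,interpolation=2));print(read_state()["time"],read_state()["ft_force"])
u,v=np.round(proj(c,(463,-60,65))).astype(int);print(cloud(c)[v-6:v+4:2,u-4:u+5:2,2].round().astype(int).tolist())
```

```text
z 70.0 act 70.0 F -0.3 False 26.4
z 69.0 act 69.0 F -0.3 False 26.7
z 68.0 act 68.0 F 0.5 False 27.0
z 67.0 act 67.0 F 1.4 False 27.3
z 66.0 act 65.9 F -0.4 False 27.6
z 65.0 act 65.1 F 3.3 False 27.8
z 64.0 act 64.0 F 5.5 False 28.1
z 63.0 act 63.0 F 4.8 False 28.4
z 62.0 act 62.1 F 6.1 False 28.7
z 61.0 act 61.1 F 6.4 False 29.0
z 60.0 act 60.1 F 5.5 False 29.2
z 59.0 act 59.0 F 4.5 False 29.5
z 58.0 act 58.1 F 5.9 False 29.8
z 57.0 act 57.1 F 6.0 False 30.1
32.3083 [ 1.61049778 -0.06795172 -0.54585634]
[[13, 13, 12, 12, 14], [13, 13, 11, 14, 10], [13, 11, 13, 14, 11], [12, 68, 66, 68, 53], [52, 60, 64, 62, 57]]
```

View pics/g.png

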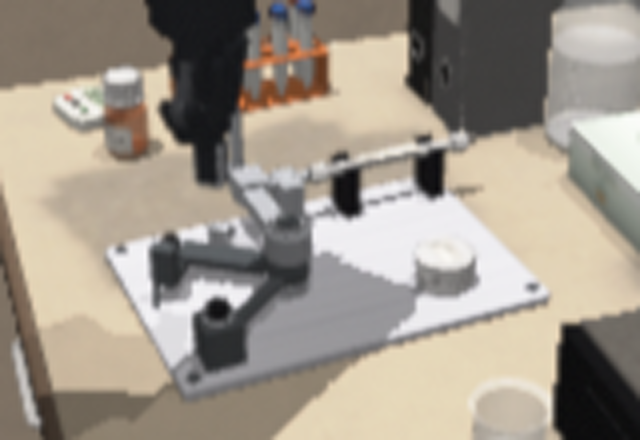

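It fired: the hammer is back at the punch (post at about (237,150)), the trigger is up and the bystanders stand where they were. I'll check the hammer angle from above once.

Run:
```python
from h import *
from workcell import *
movel([465.4,-60.3,268],max_speed=150)
movep([496,75,268],Rt(.2));wait(.3)
c=camera("wrist");P=cloud(c)
m=((P[...,2]>118)&(P[...,2]<132)).astype(np.uint8);m[:100]=0;m[200:]=0;m[:,:195]=0;m[:,340:]=0
n,l,st,ce=cv2.connectedComponentsWithStats(m)
for i in range(1,n):
  if st[i,4]>6:
    p=P[l==i].mean(0);d=p[:2]-HUB;print(st[i],p.round(1),np.linalg.norm(d),"q",np.arctan2(-d[0],d[1])-YAW)
b=c["image"][100:270,195:340];cv2.imwrite("pics/i.png",cv2.resize(b,None,fx=3.5,fy=3.5,interpolation=2));print(read_state()["time"])
```

```text
[297 128  12  11 104] [530.8 131.3 125.7] 119.2674045572392 q 0.0018344992531886817
34.4167
```

View pics/i.png

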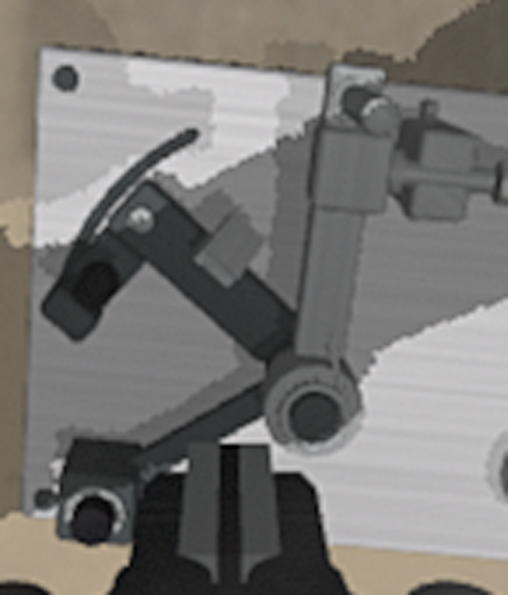

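The hammer lies at q≈0.002 on the punch, with the post top at (378,112), and the robot is clear. Handing in.

```bash
python3 -c "
from workcell import *
print(finish_job())"
```

```text
the job is handed in; nothing more can be done
None
```

The job is handed in: the sear caught and held the hammer, a gentle trigger press (about 6 N) fired it, and the one blow drove the punch home (hammer at about 0.002 rad). The trigger is up again, and the tin, bottle and beaker look undisturbed; I didn't re-check the spanner, but the arm never came down near it.

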